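# Release the ratchet and close the hold-down clamp

### The job

Clamp the cuvette box under the bench hold-down: press the ratchet pawl's thumb plate down until the pawl is free of the teeth, leave it out, then push the raised arm down past its teeth until its rubber foot rests firmly on the lid of the box. Only press and push with the fingertips, and lift nothing; the box stays where it stands on the clamp, and the jar, bottle and beaker are left alone. Finish with the hand clear of everything.

Things in the scene. Friction and masses are not known exactly. Their poses are not given: they have to be found in the camera images.
- clamp: The bench hold-down clamp, fixed to the worktop. Aluminium base plate 230 x 85 x 12 mm, two upright cheeks (to 85 mm high) carrying a steel arm, and behind them the pawl. Origin on the worktop under the middle of the clamp; x runs along the plate (plate from x = -125 to +105 mm, y = -42 to +42 mm): the arm's handle is at the -x end, the pawl's thumb plate at the +x end; z up.
- clamp_hinge (a point): Centre of the arm's hinge pin, 68 mm above the worktop, at x = +40 mm in the clamp's frame. The pin runs along the clamp's y. The toothed quadrant (46 mm radius over the teeth) turns with the arm about it.
- clamp_handle (a point): Middle of the arm's black cross handle, a round bar of 18 mm diameter and 60 mm length along the clamp's y, centred 175 mm from the hinge pin; moves with the arm. With the arm raised it is about 0.19 m above the worktop and comes down on an arc in the clamp's xz plane, towards -x, to about 68 mm high. The arm is a flat steel bar 22 mm wide and 8 mm thick from the hinge to the handle.
- clamp_angle (a joint): Angle of the arm in rad, 0 = fully raised (about 46 degrees, 0.8 rad, above level), growing as it goes down; level, with the foot on the box, at about 0.80. It starts at 0 to 0.06. While the pawl is engaged a tooth stops it at about 0.07. Freed, the hinge is stiff: it takes about 3 to 5 N at the handle and stays where it is left.
- clamp_arm: The whole moving arm: flat bar, cross handle, rubber foot and toothed quadrant. Its frame's origin is on the hinge pin, and it is turned like the clamp's frame while the arm is fully raised.
- clamp_foot (a point): Middle of the underside of the arm's rubber foot, a disc of 30 mm diameter under the arm, 105 mm from the hinge pin along the arm and 16 mm below the arm's middle line; moves with the arm. The foot is the only part of the arm that reaches the box.
- pawl_tab (a point): Middle of the top of the pawl's thumb plate (28 mm along the clamp's x, 32 mm along its y, 6 mm thick), a dark steel plate with ribs that sticks out at the +x end, 53 mm above the worktop while the pawl is engaged. It turns on a pin along the clamp's y, 50 mm towards -x and 30 mm below this point; pressed fully, the plate comes down 22 mm and moves 8 mm towards +x.
- pawl (a joint): Angle of the pawl in rad: 0 = hooked over a tooth, 0.40 = pressed fully down (stop). It is free of the teeth from 0.28 on. It takes about 3 N to press and has no return spring: it stays where it is left.
- cuvette_box: Loose white box with a blue lid, 106 x 71 x 40 mm, 106 mm along its own y, standing on the clamp's base plate (12 mm high) under the foot, with the long side along the clamp's x, centred about 65 mm from the clamp's origin towards -x. Origin at the centre of its underside; lid top 52 mm above the worktop.
- pull_cord: A fixed thin taut cord of the room; keep the arm clear of it. It slants from about (0.25, 0.35, 1.1) m in the base frame, over (0.35, 0.25, 0.66), (0.44, 0.18, 0.44) and (0.57, 0.09, 0.16), to (0.66, 0.04, 0.04). The clamp stands to its right (smaller y). An arm that begins on its left passes it drawn in: the cord is over 0.40 m from the base axis everywhere.
- sample_jar: Bystander: white plastic jar with white screw cap, 60 mm diameter, 85 mm high, loose. Origin at the centre of its underside.
- reagent_bottle: Bystander: white bottle with white cap, 52 mm diameter, 100 mm high, loose. Origin at the centre of its underside.
- glass_beaker: Bystander: empty glass beaker, 52 mm diameter, 60 mm high, loose. Origin at the centre of its underside.

How it is judged:
By the outcome, as a careful person would: the job done as asked, in the order asked, and still so for the second after the job is handed in, with the robot touching nothing.
It also fails if it takes over 54 s, if anything falls off the work surface, if the arm or the gripper's body presses on something with over 40 N, if the wrist force passes 120 N, or if a joint passes its speed limit or range.

### The arm

A 6-joint arm with a two-finger parallel gripper is mounted at the origin on a cart in front of the work surface, level with it; the furniture and walls round the work are solid. World frame = base frame: x ahead of the robot, y to its left, z up, the work surface at z = 0. Lengths are in m, angles in rad, forces in N, time in s.
With the tool pointing down it reaches from about 0.425 to 0.925 m from the base axis. Payload 12.5 kg.
Tool frame: the origin (TCP) lies at the centre of the arm's flange, where the gripper is bolted on; the fingertips stand 173 mm ahead of it and the grasp point (between the pads) lies 155 mm ahead of it; z points along the fingers, y is the line along which they close (so a half turn about z gives the same grasp; the last joint's range is limited). The gripper opens to 85 mm and grips with 20 to 120 N. Pads are 22 mm wide; open, the fingers measure 114 mm over their backs; the gripper's body (76 mm by 85 mm) begins 54 mm behind the grasp point. The pads swing forward as they close: fully open they stand 13 mm farther back than shut.
Start: joints at [1.176, 0.491, 1.559, -0, 1.092, -0.106], TCP at [0.178, 0.599, 0.405] pointing down, gripper open.
Joint ranges: [-3.1, 3.1], [-0.84, 2.19], [0.05, 2.79], [-1.13, 4.28], [0.06, 2.93], [-2.69, 2.69]. Speed limits (rad/s): [2.22, 2.22, 2.79, 3.14, 3.14, 3.14].

### API

Orientations are given as a unit quaternion [w, x, y, z].
In Python, from station import ctrl, claw, planner, cams, ticket, sensors gives the robot as it stands. Calls block until the motion is done:
- ctrl.move_pose(position, orientation): joint-space move of the TCP to a pose.
- ctrl.move_linear(position, rot=None, velocity=0.15): straight line of the TCP; rot=None keeps the orientation; velocity is the mean speed in m/s.
- ctrl.goto_joints(angles): joint-space move.
- claw.gripper_open() and claw.close(squeeze=None): open the fingers fully, or close them until they stop; squeeze is the grip in N (None keeps the last).
- ctrl.pause(seconds).
- planner.solve_ik(position, orientation): joint angles nearest the present ones, or None.
- cams.camera(name): name is "scene" or "top"; returns the picture (420x560x3 uint8, blue, green, red); there is no depth.
- cams.calibration(name): a dict with "camera_matrix" (3x3 intrinsics, pixels), "rvec" (rotation vector, rad) and "tvec" (3), from world to camera coordinates, as OpenCV has them. Camera axes: x right, y down, z forward; pixel columns grow to the right and rows downward; lengths in m; the calibration is good to about 2 mm. A picture is of the moment at which its call begins. calibration takes no time and is no camera call.
A pose or a line that the arm cannot do raises ctrl.PlanningError and nothing moves.
- ticket.finish_job(): hands the job in; it is judged then, once.
Readings, each from a call of its own:
- sensors.current_time_s(): time.
- sensors.current_joints(): joint angles.
- sensors.current_joint_velocities(): joint speeds.
- sensors.current_joint_torque(): joint torques, N m.
- sensors.current_tcp_pos(): TCP position.
- sensors.current_ee_rot(): TCP orientation.
- sensors.current_wrist_force(): force on the tool from outside, world axes, zero at the start.
- sensors.current_torque(): the same for the moment, N m.
- sensors.current_opening(): finger opening in m.
- sensors.current_grip_force(): force on a finger pad.
Only numpy, scipy, OpenCV 4.12 (cv2) and the standard library are available. Lean on these libraries where they do the work, as an engineer would, in place of code of your own. Each camera call takes 0.05 s, during which the arm holds its last target. There are 200 camera calls.

## Working session

There is one attempt and no reset: what is moved stays moved. The work goes in short steps, each a Python script; the robot and the scene stay as the last script left them, time stands still between calls to the robot, and variables do not carry over. Pictures are saved under pics/ and viewed, at most 10 in all, crops included, and the job is handed in when it is done.

```bash
mkdir -p pics; python3 - <<'E'
from station import cams,sensors
import cv2
for n in("scene","top"):
    cv2.imwrite(f"pics/{n}0.png",cams.camera(n)); c=cams.calibration(n)
    R=cv2.Rodrigues(c["rvec"])[0]; print(n,c["camera_matrix"].tolist(),(-R.T@c["tvec"].reshape(3)).round(3))
print(sensors.current_ee_rot(),sensors.current_time_s())
E
```

```text
scene [[394.8612528214485, 0.0, 273.675203897154], [0.0, 394.8612528214485, 207.01891303247845], [0.0, 0.0, 1.0]] [-0.197 -0.458  1.114]
top [[468.70591968195805, 0.0, 274.8736191200667], [0.0, 468.70591968195805, 214.18694618105155], [0.0, 0.0, 1.0]] [ 0.254 -0.094  1.696]
[-1.25982477e-04  1.43893424e-01  9.89593071e-01 -4.69461447e-04] 0.1
```

View pics/scene0.png

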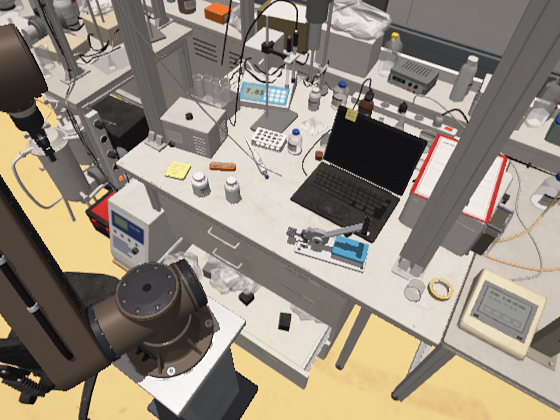

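View pics/top0.png

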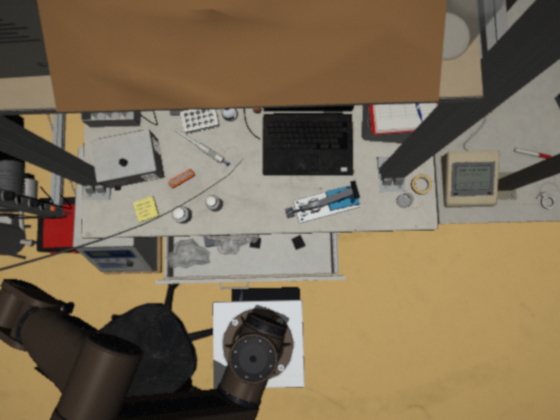

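The clamp is at about (330,245) in the scene picture and (325,202) in the top picture. The handle is to the right, the pawl to the left. I'll enlarge both.

```bash
python3 - <<'E'
import cv2
a=cv2.imread("pics/scene0.png")[205:280,275:385]; cv2.imwrite("pics/s1.png",cv2.resize(a,None,fx=7,fy=7,interpolation=cv2.INTER_CUBIC))
a=cv2.imread("pics/top0.png")[170:230,275:375]; cv2.imwrite("pics/t1.png",cv2.resize(a,None,fx=8,fy=8,interpolation=cv2.INTER_CUBIC))
E
```

```text
(no output)
```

View pics/s1.png

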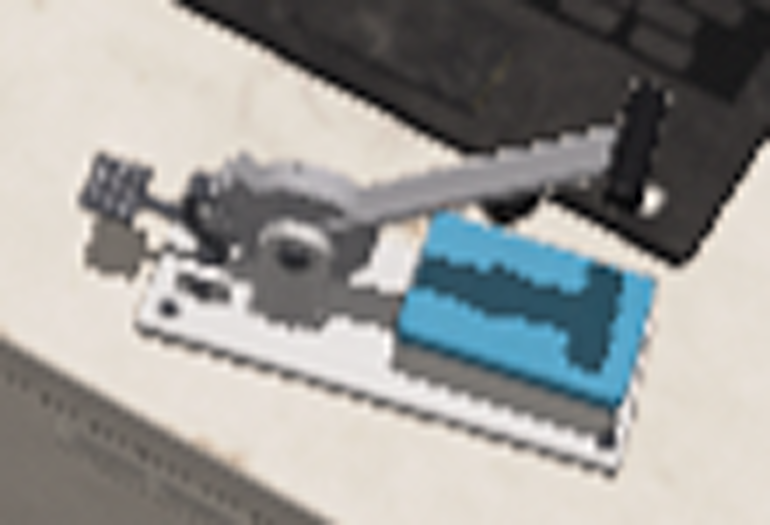

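View pics/t1.png

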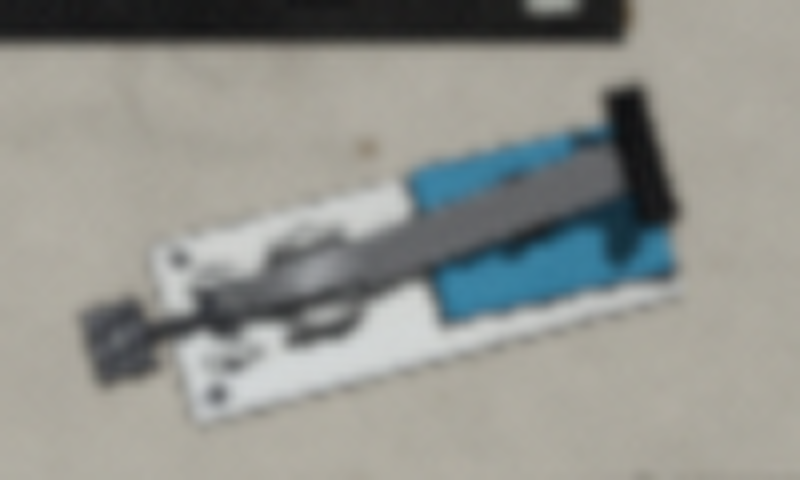

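The scene crop shows the tab at about (117,186), the handle at (637,148), the near plate edge from (137,320) to (615,465), and the lid corners. The top crop shows the tab at (118,342), the handle at (640,155), and the plate corners at (152,243), (197,420) and (680,292). Next I'll fit the poses to these.

```bash
cat > fit.py <<'E'
from station import cams
import cv2,numpy as np
from scipy.optimize import least_squares
C={n:cams.calibration(n) for n in("scene","top")}
full=lambda n,p:(np.array(p)+.5)/(7 if n=="scene" else 8)-.5+((275,205) if n=="scene" else (275,170))
def proj(n,P): return cv2.projectPoints(np.array(P,float).reshape(-1,3),C[n]["rvec"],C[n]["tvec"],C[n]["camera_matrix"],None)[0][:,0]
def T(q,P):
    c,s=np.cos(q[2]),np.sin(q[2]); return np.array([q[0]+c*P[0]-s*P[1],q[1]+s*P[0]+c*P[1],P[2]])
def handle(a):
    e=.8-a; return [.04-.175*np.cos(e),0,.068+.175*np.sin(e)]
E
python3 - <<'E'
from fit import *
tab=[.1165,0,.053]
obs=[("scene",(117,186),"tab"),("scene",(137,322),[.105,.042,.012]),("scene",(615,467),[-.125,.042,.012]),("scene",(637,148),"h"),
("top",(118,342),"tab"),("top",(152,243),[.105,-.042,.012]),("top",(197,422),[.105,.042,.012]),("top",(680,292),[-.125,.042,.012]),("top",(640,155),"h")]
def res(q):
    r=[]
    for n,p,P in obs:
        P=[q[3],0,.053] if P=="tab" else handle(q[4]) if P=="h" else P
        r+=list(proj(n,T(q,P))[0]-full(n,p))
    return r
s=least_squares(res,[.45,-.2,1.7,.12,.03]);q=s.x
print(q.round(4),np.round(s.fun,1)); print("tab",T(q,[q[3],0,.053]),"handle",T(q,handle(q[4])),"hinge",T(q,[.04,0,.068]))
lid=[("scene",(437,212),(1,-1)),("scene",(655,282),(-1,-1)),("scene",(614,402),(-1,1)),("scene",(400,332),(1,1)),("top",(408,172),(1,-1)),("top",(447,322),(1,1)),("top",(675,274),(-1,1))]
s=least_squares(lambda b:np.concatenate([proj(n,T(b,[.053*i,.0355*j,.052]))[0]-full(n,p) for n,p,(i,j) in lid]),[q[0],q[1]-.06,q[2]])
print("box",s.x.round(4),np.round(s.fun,1)); print("expected",T(q,[-.065,0,0]))
E
```

```text
[ 0.4907 -0.2488  1.8105  0.1299  0.0497] [-0.4  0.4 -0.5  0.2  0.8  0.5 -0.4  0.4  0.  -0.9 -0.8  0.  -0.3 -0.1
  0.7 -0.5 -0.  -0.1]
tab [ 0.45989497 -0.12256807  0.053     ] handle [ 0.51162929 -0.33428114  0.18733153] hinge [ 0.48124423 -0.20993592  0.068     ]
box [ 0.5074 -0.3114  1.7708] [-0.5 -0.1  0.3  0.2  1.   1.  -1.4  0.1 -0.2 -0.6 -0.3 -0.   0.4 -0.7]
expected [ 0.50616873 -0.31193479  0.        ]
```

```bash
python3 - <<'E'
from station import planner,sensors
import numpy as np
from scipy.spatial.transform import Rotation as R
A=[];b=[];rng=np.random.default_rng(0)
q0=np.array(sensors.current_ee_rot());R0=R.from_quat(np.r_[q0[1:],q0[0]])
ax=np.array([-np.sin(1.176),np.cos(1.176),0]);rad=np.array([np.cos(1.176),np.sin(1.176),0])
print(R0.as_matrix().round(2).tolist(),sensors.current_joints())
for k in range(40):
    r,z,p=rng.uniform(.45,.8),rng.uniform(.2,.7),rng.uniform(-.6,.6)
    o=(R.from_rotvec(ax*p)*R0).as_quat()
    j=planner.solve_ik((rad*r+[0,0,z]).tolist(),[o[3],*o[:3]])
    if j is None or abs(j[0]-1.176)>.2: continue
    if k<6: print(np.round([r,z,p],2),np.round(j,3))
    if abs(j[3])>.05: continue
    a,c,d=j[1],j[1]+j[2],j[1]+j[2]+j[4]
    A+=[[1,0,np.sin(a),np.cos(a),np.sin(c),np.cos(c),np.sin(d),np.cos(d)],[0,1,np.cos(a),-np.sin(a),np.cos(c),-np.sin(c),np.cos(d),-np.sin(d)]];b+=[r,z]
s=np.linalg.lstsq(np.array(A),np.array(b),rcond=None);print(len(b),s[0].round(4),s[1])
E
```

```text
[[-0.96, 0.28, -0.0], [0.28, 0.96, -0.0], [0.0, -0.0, -1.0]] [ 1.17638555e+00  4.91477091e-01  1.55937414e+00  1.33230231e-05
  1.09171349e+00 -1.05627551e-01]
[ 0.67  0.33 -0.55] [ 1.071  0.585  1.63   0.147  0.383 -0.332]
[0.46 0.61 0.5 ] [ 1.042  0.152  1.554 -0.068  1.927 -0.247]
[0.66 0.56 0.05] [ 1.077  0.454  1.201 -0.005  1.54  -0.205]
[ 0.78  0.61 -0.6 ] [ 1.086  0.568  0.937  0.059  1.044 -0.21 ]
[0.75 0.22 0.28] [ 1.091  0.892  1.286 -0.025  1.24  -0.18 ]
[0.51 0.63 0.05] [ 1.048  0.176  1.439 -0.006  1.577 -0.234]
46 [ 3.400e-03  1.990e-01  5.845e-01  1.200e-03  4.108e-01  4.240e-02
  8.220e-02 -1.000e-04] [5.17851405e-07]
```

```bash
cat > arm.py <<'E'
from station import ctrl,claw,planner,cams,ticket,sensors
from fit import T,handle
import numpy as np,cv2
from scipy.spatial.transform import Rotation as R
Q=[.4907,-.2488,1.8105]; TIP=.173
m=np.array([[np.cos(Q[2]),np.sin(Q[2]),0],[np.sin(Q[2]),-np.cos(Q[2]),0],[0,0,-1]]).T
o=R.from_matrix(m).as_quat(); ROT=[o[3],*o[:3]]
def P(x,z,y=0): return (T(Q,[x,y,z])+[0,0,TIP]).tolist()   # fingertips at clamp-frame (x,y,z)
def F(): return np.array(sensors.current_wrist_force())
E
python3 - <<'E'
from arm import *
ctrl.goto_joints([1.176,-.3,2.4,0,1.04,-.106])
claw.close()
ctrl.goto_joints([-.40,-.3,2.4,0,1.04,-.64])
print(sensors.current_tcp_pos(),sensors.current_time_s())
ctrl.move_pose(P(.134,.12),ROT)
print(sensors.current_tcp_pos(),P(.134,.12),np.round(sensors.current_joints(),2),F().round(2),sensors.current_time_s(),sensors.current_opening())
cv2.imwrite("pics/s2.png",cv2.resize(cams.camera("scene")[160:280,250:390],None,fx=5,fy=5,interpolation=cv2.INTER_CUBIC))
E
```

```text
[ 0.1727376  -0.00128135  0.43077697] 4.4833
[ 0.45843687 -0.11821986  0.29363082] [0.4588864191414872, -0.11863127843848637, 0.293] [-0.39  0.44  2.04 -0.    0.66 -0.63] [-0.33  1.24  1.45] 5.7583 0.0003859928943488241
```

View pics/s2.png

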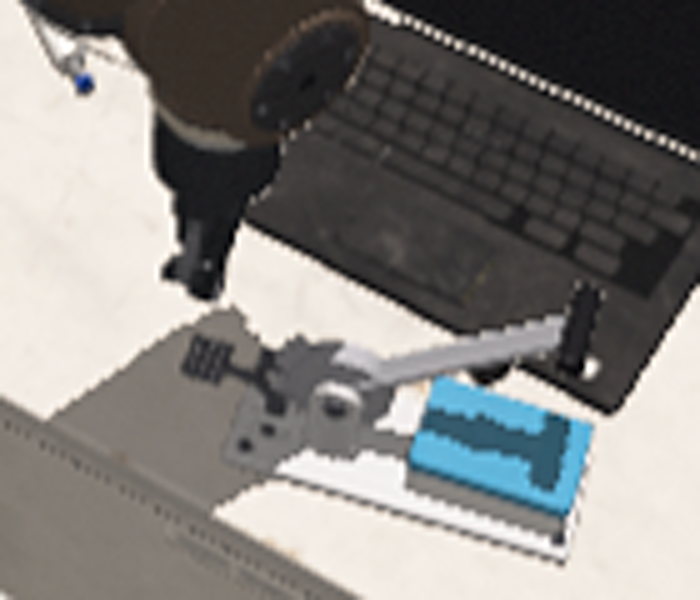

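The closed fingertips at (195,290) hang over the tab at (207,360), and nothing has moved. I'll press down in small steps with a force check.

```bash
python3 - <<'E'
from arm import *
ctrl.move_linear(P(.134,.062),velocity=.08); ctrl.pause(.1); f0=F()
for z in np.arange(.056,.026,-.003):
    ctrl.move_linear(P(.134,z),velocity=.03); f=F()-f0
    print(round(z,3),round(sensors.current_tcp_pos()[2]-TIP,4),f.round(1))
    if f[2]>16: break
cv2.imwrite("pics/s3.png",cv2.resize(cams.camera("scene")[205:280,275:385],None,fx=7,fy=7,interpolation=cv2.INTER_CUBIC))
print(sensors.current_time_s())
E
```

```text
0.056 0.0558 [-0.2 -0.3 -0.2]
0.053 0.0529 [ 0.3 -0.6 -0.2]
0.05 0.0499 [ 0.3 -0.6 -0.3]
0.047 0.0468 [ 0.6 -0.6  0.4]
0.044 0.0438 [ 0.3 -0.1  0.3]
0.041 0.0408 [0.3 0.7 1.1]
0.038 0.0378 [-0.1  1.9  1.6]
0.035 0.0352 [-1.6  5.1  9.4]
0.032 0.0336 [-5.2 10.7 37.3]
9.1833
```

View pics/s3.png

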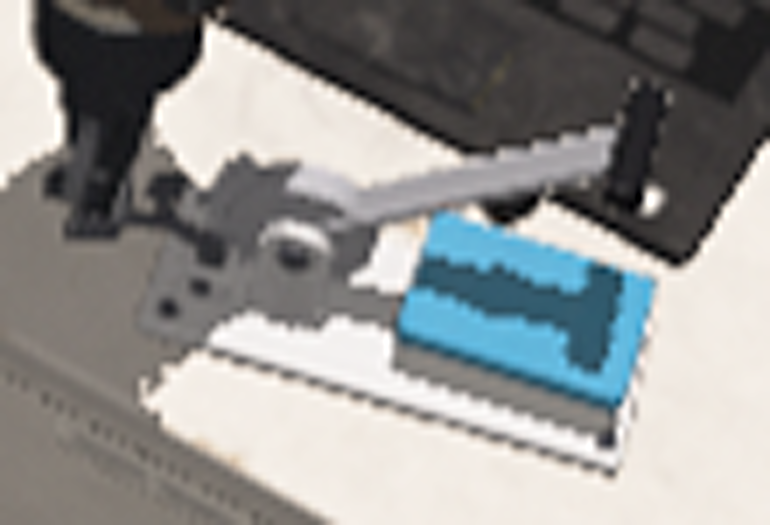

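The pawl reached its stop: force rose sharply at the predicted height of 0.034 m, and its toe at (170,190) stands clear of the teeth. Now for the handle.

```bash
python3 - <<'E'
from arm import *
ctrl.move_linear(P(.134,.12),velocity=.1)
ctrl.move_linear(P(.134,.26),velocity=.2)
def H(a,dz=0): x,_,z=handle(a); return P(x,z+.009+dz)
ctrl.move_linear(H(.05,.05),velocity=.2)
ctrl.move_linear(H(.05,.012),velocity=.1); ctrl.pause(.1); f0=F()
for a in np.arange(.05,.96,.05 ):
    if a>.72: break
    ctrl.move_linear(H(a),velocity=.05); f=F()-f0
    print(round(a,2),f.round(1))
    if np.linalg.norm(f)>25: break
print(sensors.current_time_s())
cv2.imwrite("pics/s4.png",cv2.resize(cams.camera("scene")[160:280,250:390],None,fx=5,fy=5,interpolation=cv2.INTER_CUBIC))
E
```

```text
0.05 [ 3.3 -0.3  0.6]
0.1 [ 1.8  0.1 -0.1]
0.15 [ 1.8 -1.   0.2]
0.2 [ 0.8  0.  -0.1]
0.25 [ 2.1 -1.   0.2]
0.3 [ 1.5 -0.1  0.3]
0.35 [ 1.2 -0.7  0.8]
0.4 [2.  0.8 0.4]
0.45 [ 1.7 -0.9  1. ]
0.5 [ 1.8 -0.9  0.3]
0.55 [ 0.8 -0.1  1.3]
0.6 [ 0.7 -0.7  0.1]
0.65 [ 2.5 -0.7  0.7]
0.7 [1.6 0.6 0.7]
17.575
```

View pics/s4.png

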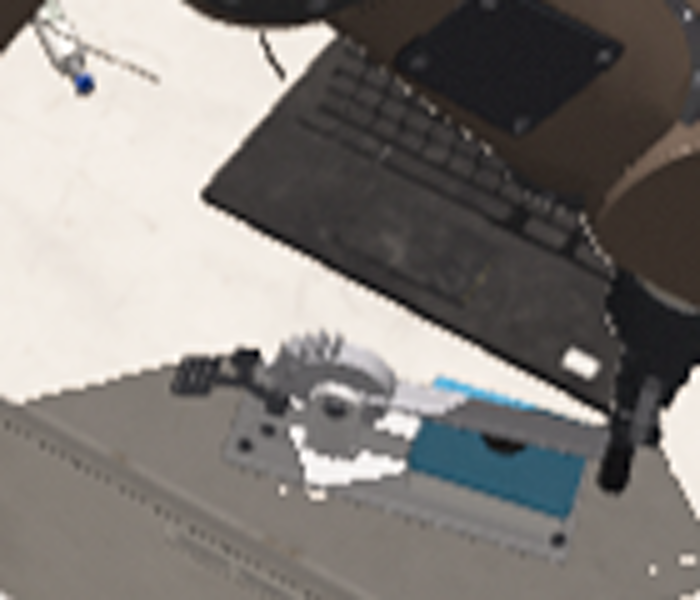

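The arm is nearly level, with the handle under the fingertips at (615,460), and the pawl is still down. I'll press until it's firm.

```bash
python3 - <<'E'
from arm import *
x,_,_=handle(.8)
z=sensors.current_tcp_pos()[2]-TIP; f0=F(); f0[2]-=.7
ctrl.pause(.05)
while z>.06:
    z-=.002; ctrl.move_linear(P(x,z),velocity=.02); f=F()-f0
    print(round(z,4),round(sensors.current_tcp_pos()[2]-TIP,4),f.round(1))
    if f[2]>22: break
ctrl.pause(.3); print((F()-f0).round(1))
ctrl.move_linear(P(x,.16),velocity=.1)
ctrl.move_linear(P(x,.28),velocity=.2)
ctrl.goto_joints([-.40,-.3,2.4,0,1.04,-.64])
print(sensors.current_time_s(),(F()).round(1))
cv2.imwrite("pics/s5.png",cv2.resize(cams.camera("scene")[205:280,275:385],None,fx=7,fy=7,interpolation=cv2.INTER_CUBIC))
E
```

```text
0.0921 0.092 [ 0.7 -0.4  1.6]
0.0901 0.09 [ 1.2 -1.3  1.5]
0.0881 0.088 [ 0.6 -1.1  3.5]
0.0861 0.086 [ 1.6 -1.2  3.4]
0.0841 0.0839 [ 1.6 -1.8  2.3]
0.0821 0.0819 [ 0.2 -1.2  2.3]
0.0801 0.0799 [1.6 0.2 2. ]
0.0781 0.0779 [ 0.7 -1.3  2.2]
0.0761 0.0774 [-2.2  3.5 16.6]
0.0741 0.0771 [-7.5  5.8 31.9]
[-6.9  5.  31.9]
24.125 [ 0.2  0.2 -0.2]
```

View pics/s5.png

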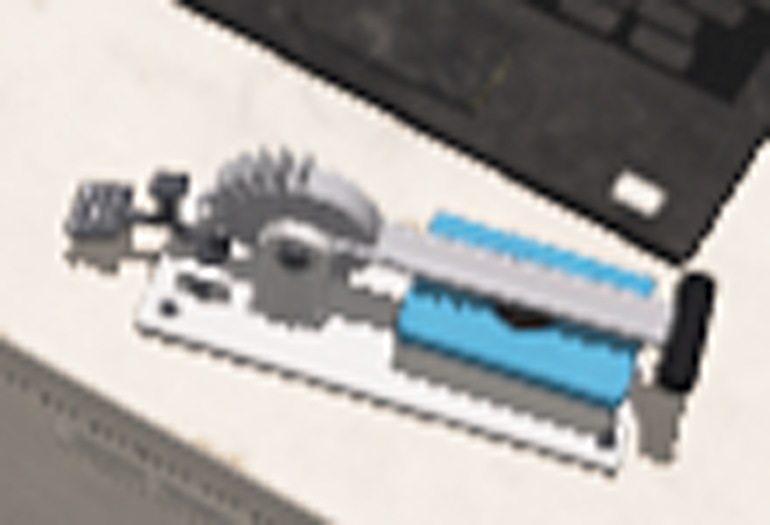

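The arm is level with the foot on the lid at (520,315). The box corners are unmoved at (437,212) and (614,402), the pawl is down and out of the teeth, and the hand is drawn in clear. I'll hand in the job.

```bash
python3 -c "
from station import ticket; print(ticket.finish_job())"
```

```text
the job is handed in; nothing more can be done
None
```

The cuvette box is clamped: the pawl is pressed to its stop and left out, the foot was pressed onto the lid with about 32 N at the handle, the box has not moved, the hand is clear, and the job was handed in at about 24 s.

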